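# Roll the power pack home into its charging dock

## Task

Roll the thick power pack along the bench mat and up into the camera unit's dock, keeping it square and in the middle, and push it in under the sprung steel hold-down until it is home: near the engraved line, with the two sprung brass contacts pressed firmly in, and leave it there. The contact block is adjustable and may stand up to a centimetre either side of its usual place, so feel for it and never push harder than about 25 N. Roll the pack, do not lift it, and leave the other things on the mat alone.

Things in the scene. Friction and masses are not known exactly. Their poses are not given: they have to be found in the camera images.
- pack_center (a point): Power pack: thick grey tube lying on the mat, 44 mm in diameter, 110 mm long, about 0.3 kg, two broad brass bands, white ends (the slim black tube is another thing). Point: its centre, 22 mm above what it lies on; y along the tube. Rolls easily and straight, stops within mm after a slow push. Starts 145 to 195 mm before the dock's line, up to 6 degrees off square and 5 mm off the dock's middle.
- dock: Dock of a clear acrylic camera unit, fixed on the mat (mat top 2 mm over the work surface). Origin: on the mat, under the white line engraved across its black rubber bed. x: the way the pack is rolled in; y: along the pack when square. Bed 130 mm wide, level, 4 mm above the origin, x = -70 to 23 mm; a short ramp up to it begins at x = -85. From x = 35 on acrylic walls 48 mm high at y = -72 and 72.
- knee (a point): Underside of the rounded knee of the hold-down, a sprung steel hinge leaf 40 mm wide, over the bed's middle 13 mm before the line, 3 mm lower than the pack's top; then a lip turned up 45 degrees, tip 10 mm nearer the entry and higher. The pack must wedge it up from 11 mm before the knee on: a push of 6 to 16 N that then sinks to 4 to 10 N (friction varies). The leaf holds the pack where left.
- foot: Foot of the contact block, 22.5 mm past the line, fixed, dock's axes. On it a black block 90 mm wide, 31 high, with 2 weakly sprung brass studs (0.6 to 1.4 N, 2.5 mm travel, then solid) facing the pack at half its height. At nominal they first touch with the pack's centre 1 mm before the line, but the block is clamped up to 9 mm either way, untold: home is felt as a new steep rise of force.
- camera_head (a point): Top of the camera head (black servo, MDF bracket, camera board) at the far end of the dock: 115 mm high, 70 mm wide along the dock's y, standing 90 to 127 mm past the line.
- servo: Bystander: small black servo motor, 32 x 13 x 28 mm, standing on the mat; origin under its middle.
- driver: Bystander: screwdriver 170 mm long with a black handle, lying beside the dock; origin under its middle, x along it.
- charger: Bystander: white charger brick, 62 x 62 x 28 mm; origin under its middle.
- jar: Bystander: glass jar with steel lid, 54 mm in diameter, 62 mm high; origin under its middle.
- cell: Bystander: slim black tube, 22 mm in diameter, 95 mm long, lying along its y axis; origin at its underside as it lay at the start.
- breadboard: Bystander: white breadboard, 83 x 55 x 9 mm; origin under its middle.
- bracket: Bystander: U-shaped MDF bracket, 60 x 20 x 45 mm; origin under its middle.
- tape: Bystander: ring of brown tape, 90 mm in diameter, 19 mm high; origin under its middle.
Not all that is in view belongs to the job. Leave any orange look-alike of the part that bears pack_center alone.

How it is judged:
By the outcome, as a careful person would: the job done as asked, in the order asked, and still so for the second after the job is handed in, with the robot touching nothing.
It also fails if it takes over 64 s, if anything falls off the work surface, if the arm or the gripper's body presses on something with over 40 N, if the wrist force passes 120 N, or if a joint passes its speed limit or range.

## Robot

A 6-joint arm with a two-finger parallel gripper is mounted at the origin on the work surface. World frame = base frame: x ahead of the robot, y to its left, z up, the work surface at z = 0. Lengths are in m, angles in rad, forces in N, time in s.
With the tool pointing down it reaches from about 0.35 to 0.95 m from the base axis. Payload 17.4 kg.
Tool frame: the origin (TCP) lies midway between the tips of the shut fingers; the grasp point (between the pads) lies 19 mm behind it; y points along the fingers, z is the direction in which the jaws open and shut, and the axes are right-handed (so a half turn about y gives the same grasp; the last joint's range is limited). The gripper opens to 93 mm and grips with 3 to 60 N. Pads are 15 mm wide; open, the fingers measure 128 mm over their backs; the gripper's body (75 mm by 188 mm) begins 65 mm behind the grasp point.
Start: joints at [1.08, 0.116, 1.442, -0, 1.584, -0.038], TCP at [0.295, 0.607, 0.187] pointing down, gripper open.
Joint ranges: [-2.83, 2.83], [-0.83, 2.19], [0.07, 2.5], [-1.14, 4.28], [0.01, 3], [-2.97, 2.97]. Speed limits (rad/s): [1.89, 1.89, 2.22, 3.14, 3.14, 3.14].

## Interface

Orientations are given as [roll, pitch, yaw] about the fixed x, y, z axes, in that order (R = Rz(yaw) Ry(pitch) Rx(roll)).
In Python, from rig import bot, capture, camera_model gives the robot as it stands.
- The arm moves only by the tool send_rows, never from a script. Its argument "rows" is a list of rows, each a list of 6 numbers: the shift along the world's x, y, z each as a share of 0.04 m, from -1 to 1, then the turn, a rotation vector about the world's x, y, z each as a share of 5 degrees, from -1 to 1. In form: [[x, y, z, wx, wy, wz], ...]. A call has exactly 5 rows; each row shifts and turns the commanded pose from where the row before left it; what a row does not reach is not made up. A row lasts 1/12 s, in which the tool goes at most 41.7 mm and 7.16 degrees, less where a joint would pass 70% of its speed; a pose out of reach is approached as far as the arm can. A call with a number of a shift or a turn outside -1 to 1 is refused whole. A call with a gripper value outside its range is refused whole. "claw" is the opening, from 0 (shut) to 1 (fully open), set as the call begins (left out, the last holds). The fingers move at their own pace and stop on an object; the grip force is fixed at half the most. Time passes only in rows, so rows that do not move let the fingers close, or fill a call up. It gives the time, the measured TCP pose, the force and the opening at its end, in the units of the state.
- bot.get_obs(): the state, without advancing time (a new reading comes with each control period).
- capture(name): name is "scene" or "side" or "wrist"; returns the picture (480x640x3 uint8, red, green, blue); there is no depth.
- camera_model(name): a dict with "fx", "fy", "cx", "cy" (pixels), "k1" (the pictures are not rectified: a ray, as slopes to the right and down, at radius r is drawn at 1 + k1 r^2 times it, then the intrinsics apply), "T" (4x4, takes a point from camera to world coordinates); the wrist camera has in their place "mount" (4x4, takes a point from camera to tool coordinates, whose origin is the TCP and whose axes are the tool frame's). Camera axes: x right, y down, z forward; pixel columns grow to the right and rows downward; lengths in m; the calibration is good to about 2 mm. A picture is of the moment at which its call begins: read the wrist's pose just before it. camera_model takes no time and is no camera call.
- bot.close_job(): hands the job in, once; it reports no verdict.
The state is a dict: "time_s": time; "qpos": joint angles; "qd": joint speeds; "joint_efforts": joint torques, N m; "ee_pos": TCP position; "tcp_rot": TCP orientation; "contact_force": force on the tool from outside, world axes, zero at the start; "torque": the same for the moment, N m; "opening": opening from 0.0 (shut) to 1.0 (fully open).
Only numpy, scipy, OpenCV 4.12 (cv2) and the standard library are available. Lean on these libraries where they do the work, as an engineer would, in place of code of your own. Each camera call takes 0.05 s, during which the arm holds its last target. There are 200 camera calls.

## Working session

There is one attempt and no reset: what is moved stays moved. The work goes in short steps, Python scripts to look and compute and a tool call to move; the robot and the scene stay as the last step left them, time stands still between calls to the robot, and variables do not carry over. Pictures are saved under pics/ and viewed, about 8 in all and at most 12, crops included, and the job is handed in when it is done.

Besides the shell and the picture viewer there is one more tool, called after "Call:" by a JSON object that holds its "method" and its "body". send_rows: Moves the arm, as the interface text tells. Its arguments: {"type":"object","properties":{"rows":{"type":"array"},"claw":{"type":"number"}},"required":["rows"]}

```bash
mkdir -p pics; ls
cat > h.py <<'E'
import numpy as np, cv2
from rig import bot, capture, camera_model
def snap(n,f):
    im=capture(n); cv2.imwrite(f'pics/{f}.png',im[:,:,::-1]); return im
def ray(n,u,v,T=None):
    m=camera_model(n); T=m['T'] if T is None else T; T=np.array(T)
    xd,yd=(u-m['cx'])/m['fx'],(v-m['cy'])/m['fy']
    x,y=xd,yd
    for _ in range(30):
        s=1+m['k1']*(x*x+y*y); x,y=xd/s,yd/s
    return T[:3,3],T[:3,:3]@np.array([x,y,1.])
def onz(n,u,v,z,T=None):
    o,d=ray(n,u,v,T); return o+d*(z-o[2])/d[2]
def proj(n,P,T=None):
    m=camera_model(n); T=np.array(m['T'] if T is None else T)
    p=np.linalg.inv(T)@np.r_[P,1]; x,y=p[0]/p[2],p[1]/p[2]; s=1+m['k1']*(x*x+y*y)
    return m['cx']+m['fx']*x*s, m['cy']+m['fy']*y*s
E
python3 - <<'E'
from h import *
np.set_printoptions(precision=4,suppress=True)
print(bot.get_obs())
snap('scene','s0');snap('side','d0')
for n in('scene','side','wrist'):print(n,camera_model(n))
E
```

```text
pics
{'time_s': 0.0, 'qpos': array([ 1.0802,  0.1165,  1.4423,  0.    ,  1.584 , -0.0378]), 'qd': array([ 0.0003,  0.0007, -0.0008, -0.0006, -0.001 ,  0.0002]), 'joint_efforts': array([ -0.0016, -72.1244, -62.2636,   0.0778,   0.0235,  -0.0001]), 'ee_pos': array([0.2952, 0.6068, 0.1866]), 'tcp_rot': array([-1.572 ,  0.0001, -0.4527]), 'contact_force': array([-0.8987,  1.5036, -0.5932]), 'torque': array([0.0029, 0.0094, 0.0385]), 'opening': 0.9978505200762023}
scene {'fx': 468.48892962428624, 'fy': 468.48892962428624, 'cx': 321.18064793600945, 'cy': 243.14643918291316, 'k1': 0.03208459908349942, 'T': array([[-0.8073,  0.4089, -0.4256,  0.9751],
       [ 0.59  ,  0.5755, -0.5663,  0.6922],
       [ 0.0134, -0.7083, -0.7058,  0.7884],
       [ 0.    ,  0.    ,  0.    ,  1.    ]])}
side {'fx': 479.13760713862894, 'fy': 479.13760713862894, 'cx': 320.1338897447182, 'cy': 235.61880822737146, 'k1': 0.021252507230165495, 'T': array([[ 0.7852, -0.4812,  0.3897,  0.1345],
       [-0.619 , -0.5924,  0.5156, -0.4414],
       [-0.0173, -0.6461, -0.7631,  0.918 ],
       [ 0.    ,  0.    ,  0.    ,  1.    ]])}
wrist {'fx': 360.02768479913163, 'fy': 360.02768479913163, 'cx': 319.6887744425116, 'cy': 241.19303882896875, 'k1': -0.0687555908208016, 'mount': array([[ 0.0005,  0.971 ,  0.2389, -0.0662],
       [ 0.0005, -0.2389,  0.971 , -0.1976],
       [ 1.    , -0.0004, -0.0006, -0.0017],
       [ 0.    ,  0.    ,  0.    ,  1.    ]])}
```

View pics/s0.png

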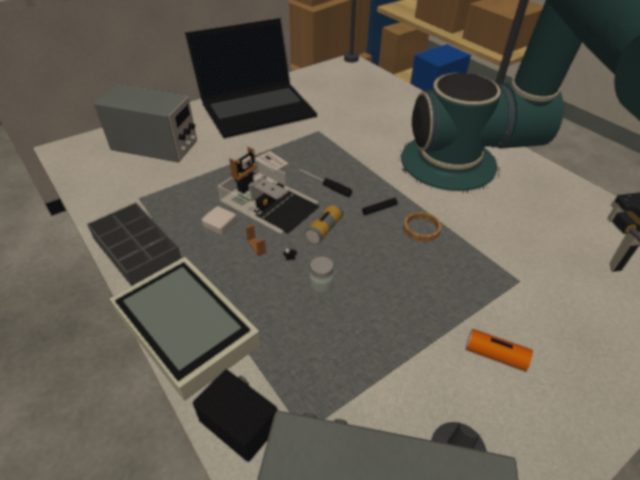

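View pics/d0.png

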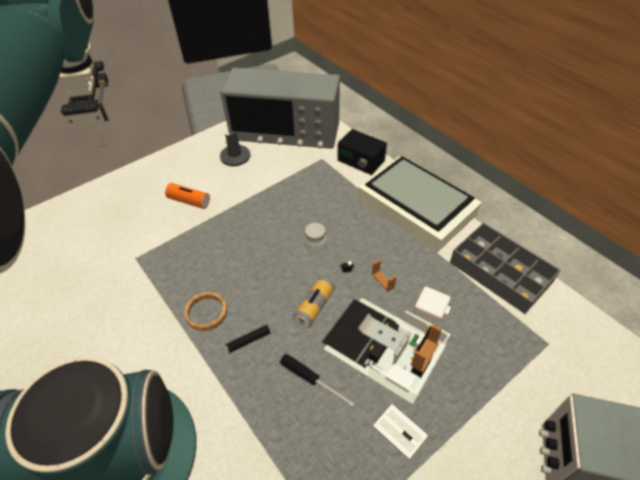

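The pack is the grey tube with brass bands at scene (323,224) and side (313,302). It could be confused with the orange tube at scene (500,348) / side (187,195), or the slim black tube at scene (380,206) / side (248,339). The tape ring at scene (422,226) is clearly something else. Next, a close crop.

Run:
```python
from h import *
a=cv2.imread('pics/s0.png')[140:270,190:350]; b=cv2.imread('pics/d0.png')[260:410,280:460]
cv2.imwrite('pics/s0c.png',cv2.resize(a,None,fx=5,fy=4.6,interpolation=2)[:598,:800])
a=cv2.resize(a,(800,650),interpolation=2)[:600]
cv2.imwrite('pics/s0c.png',a)
cv2.imwrite('pics/d0c.png',cv2.resize(b,(720,600),interpolation=2))
```

```text
(no output)
```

View pics/s0c.png

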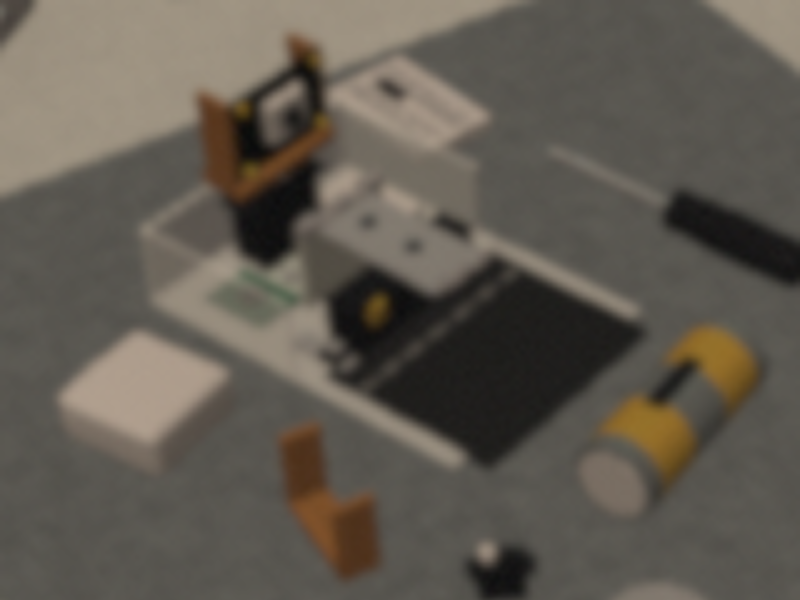

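View pics/d0c.png

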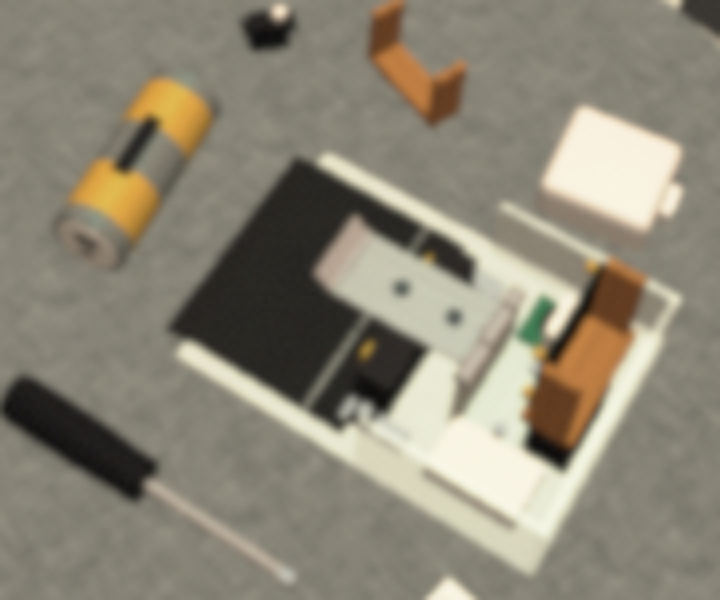

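Run:
```python
from h import *
np.set_printoptions(precision=4,suppress=True)
S=lambda u,v,z:onz('scene',190+u/5,140+v/5,z)
D=lambda u,v,z:onz('side',280+u/4,260+v/4,z)
print('bed front scene',S(645,330,.002),S(488,465,.002),'side',D(172,330,.002),D(298,158,.002))
print('line scene',S(520,268,.006),S(365,388,.006),'side',D(308,403,.006),D(422,235,.006))
print('rail front scene',S(640,312,.006),S(465,462,.006),'side',D(180,350,.006),D(325,155,.006))
a=S(617,480,.024);b=D(90,248,.024);print('pack ends',a,b,np.linalg.norm(a-b),(a+b)/2,np.degrees(np.arctan2(*(b-a)[1::-1])))
# band centers top: 
print('camhead top',S(305,40,.117),S(203,95,.117), D(618,265,.1),)
print('jar',onz('scene',321,263,.064),onz('side',315,231,.064),'servo',S(500,555,.03),D(268,20,.03))
print('driver',S(665,200,.01),S(790,275,.01))
```

```text
bed front scene [ 0.4253 -0.0518  0.002 ] [ 0.5467 -0.0142  0.002 ] side [ 0.4245 -0.0578  0.002 ] [ 0.5459 -0.0188  0.002 ]
line scene [ 0.4524 -0.1269  0.006 ] [ 0.5684 -0.0926  0.006 ] side [ 0.4518 -0.1348  0.006 ] [ 0.5641 -0.0999  0.006 ]
rail front scene [ 0.4217 -0.0611  0.006 ] [ 0.5568 -0.0188  0.006 ] side [ 0.4194 -0.071   0.006 ] [ 0.5571 -0.0286  0.006 ]
pack ends [0.515  0.0491 0.024 ] [ 0.4134 -0.0023  0.024 ] 0.11385951726652932 [0.4642 0.0234 0.024 ] -153.17746949263758
camhead top [ 0.5136 -0.2254  0.117 ] [ 0.5789 -0.2123  0.117 ] [ 0.5816 -0.2056  0.1   ]
jar [0.5734 0.1585 0.064 ] [0.5701 0.1545 0.064 ] servo [0.5898 0.0632 0.03  ] [0.5812 0.0499 0.03  ]
driver [ 0.358 -0.126  0.01 ] [ 0.3425 -0.0362  0.01  ]
```

Call:
{"method": "send_rows", "body": {"rows": [[0.26,-0.9,0,0,0,-0.625],[0.26,-0.9,0,0,0,-0.625],[0.26,-0.9,0,0,0,-0.625],[0.26,-0.9,0,0,0,-0.625],[0.26,-0.9,0,0,0,-0.625]], "claw": 0.6}}

```text
time_s: 0.52
ee_pos: [0.3473, 0.4253, 0.1869]
tcp_rot: [-1.571, -0.0, -0.728]
contact_force: [0.9, -0.1, 0.4]
opening: 0.692
```

Call:
{"method": "send_rows", "body": {"rows": [[0.26,-0.9,0,0,0,-0.625],[0.26,-0.9,0,0,0,-0.625],[0.26,-0.9,0,0,0,-0.625],[0.26,-0.9,0,0,0,-0.625],[0.26,-0.9,0,0,0,-0.625]]}}

```text
time_s: 0.93
ee_pos: [0.3992, 0.2452, 0.1872]
tcp_rot: [-1.571, -0.0, -1.001]
contact_force: [0.6, 0.8, 0.1]
opening: 0.602
```

Call:
{"method": "send_rows", "body": {"rows": [[0.26,-0.9,0,0,0,-0.625],[0.26,-0.9,0,0,0,-0.625],[0.26,-0.9,0,0,0,-0.625],[0.26,-0.9,0,0,0,-0.625],[0,0,0,0,0,0]]}}

```text
time_s: 1.35
ee_pos: [0.4419, 0.098, 0.1871]
tcp_rot: [-1.571, -0.001, -1.225]
contact_force: [-0.7, 0.3, 0.7]
opening: 0.598
```

```bash
cat >> h.py <<'E'
from scipy.spatial.transform import Rotation as Ro
def wT():
    o=bot.get_obs(); T=np.eye(4); T[:3,:3]=Ro.from_euler('xyz',o['tcp_rot']).as_matrix(); T[:3,3]=o['ee_pos']
    return T@np.array(camera_model('wrist')['mount'])
def wsnap(f):
    T=wT(); snap('wrist',f); np.save(f'pics/{f}.npy',T); return T
E
python3 -c "
from h import *
wsnap('w0')"
```

```text
(no output)
```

View pics/w0.png

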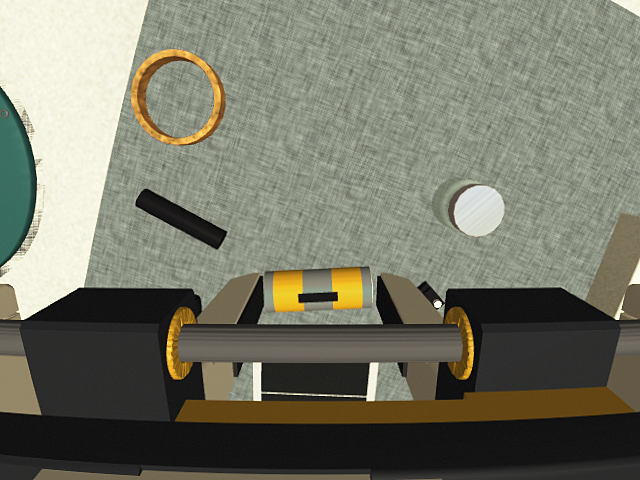

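The wrist view shows the pack at (318,288) between the fingers, with the dock's line at row ~393 and the bed's front at ~362. I'll enlarge that part.

Run:
```python
from h import *
a=cv2.imread('pics/w0.png')[255:405,240:400]
cv2.imwrite('pics/w0c.png',cv2.resize(a,(640,600),interpolation=2))
```

```text
(no output)
```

View pics/w0c.png

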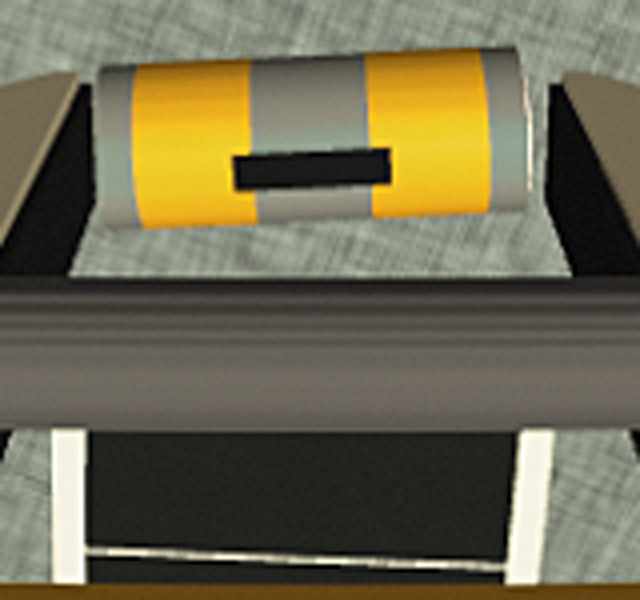

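Run:
```python
from h import *
np.set_printoptions(precision=4,suppress=True)
T=np.load('pics/w0.npy')
W=lambda u,v,z:onz('wrist',240+u/4,255+v/4,z,T)
L,R=W(86,549,.006),W(505,569,.006)
print('line',L,R,np.linalg.norm(L-R),np.degrees(np.arctan2(*(L-R)[1::-1])))
a,b=W(86,440,.006),W(519,440,.006);print('bed edge left dir',np.degrees(np.arctan2(*(W(86,580,.006)-a)[1::-1])),'right',np.degrees(np.arctan2(*(W(505,580,.006)-b)[1::-1])),np.linalg.norm(a-b))
p,q=W(100.5,148,.024),W(522.5,129,.024)
print('pack',p,q,np.linalg.norm(p-q),(p+q)/2,np.degrees(np.arctan2(*(p-q)[1::-1])))
o=(L+R)/2; th=np.arctan2(*(R-L)[1::-1]); y=np.array([np.cos(th),np.sin(th)]);x=np.array([y[1],-y[0]])
d=((p+q)/2-o)[:2];print('dock o',o,'th',np.degrees(th),'pack in dock',d@x,d@y)
for n in('scene','side'):print(n,proj(n,o),proj(n,(p+q)/2))
```

```text
line [ 0.4474 -0.1338  0.006 ] [ 0.5712 -0.0967  0.006 ] 0.12916129311349522 -163.3390153462469
bed edge left dir -72.91356868646976 right -72.86692332265804 0.12962607334464818
pack [0.4124 0.002  0.024 ] [0.5168 0.0454 0.024 ] 0.1130924665522483 [0.4646 0.0237 0.024 ] -157.42369958348903
dock o [ 0.5093 -0.1152  0.006 ] th 16.660984653753115 pack in dock -0.14592018464808004 -0.0030005173245818543
scene (np.float64(278.1548662234135), np.float64(203.97588902024194)) (np.float64(324.25237528943876), np.float64(221.68509176400676))
side (np.float64(371.4848089888782), np.float64(338.0409002778896)) (np.float64(314.07224552836175), np.float64(300.97460758275827))
```

Call:
{"method": "send_rows", "body": {"rows": [[0.02,-0.14,-0.5,0,0,0.11],[0.02,-0.14,-0.5,0,0,0.11],[0.02,-0.14,-0.5,0,0,0.11],[0.02,-0.14,-0.5,0,0,0.11],[0.02,-0.14,-0.5,0,0,0.11]]}}

```text
time_s: 1.82
ee_pos: [0.4446, 0.0757, 0.0863]
tcp_rot: [-1.571, 0.0, -1.166]
contact_force: [0.5, 0.6, 0.1]
opening: 0.604
```

Run:
```python
from h import *
np.set_printoptions(precision=4,suppress=True)
for u,v in((228,350),(270,328)):print('cell side',onz('side',u,v,.013))
T=np.load('pics/w0.npy')
for u,v in((222,242),(140,195)):print('cell w',onz('wrist',u,v,.013,T))
for u,v in((430,285),):print('servo w',onz('wrist',u,v,.02,T))
print(bot.get_obs())
wsnap('w1')
```

```text
cell side [0.2577 0.0472 0.013 ]
cell side [0.3542 0.035  0.013 ]
cell w [0.3513 0.0358 0.013 ]
cell w [0.2548 0.0552 0.013 ]
servo w [0.5778 0.0682 0.02  ]
{'time_s': 1.8167, 'qpos': array([ 0.1119, -0.3489,  2.0308,  0.0002,  1.4598, -0.2927]), 'qd': array([-0.1483,  0.1375,  0.2953, -0.0004, -0.4299, -0.2626]), 'joint_efforts': array([  1.9626, -34.3094, -63.1087,   0.0713,   1.2624,   0.7055]), 'ee_pos': array([0.4446, 0.0757, 0.0863]), 'tcp_rot': array([-1.5709,  0.0003, -1.1662]), 'contact_force': array([0.5281, 0.5708, 0.127 ]), 'torque': array([-0.0651,  0.0563,  0.0286]), 'opening': 0.6038537732981709}
```

Call:
{"method": "send_rows", "body": {"rows": [[0,0,-0.5,0,0,0],[0,0,-0.5,0,0,0],[0,0,-0.45,0,0,0],[0,0,-0.3,0,0,0],[0,0,0,0,0,0]]}}

```text
time_s: 2.28
ee_pos: [0.4437, 0.0755, 0.0154]
tcp_rot: [-1.574, 0.001, -1.167]
contact_force: [-0.2, -0.1, -0.7]
opening: 0.6
```

Run:
```python
from h import *
snap('side','d1'); b=cv2.imread('pics/d1.png')[240:390,260:440]
cv2.imwrite('pics/d1c.png',cv2.resize(b,(720,600),interpolation=2));print(bot.get_obs())
```

```text
{'time_s': 2.3333, 'qpos': array([ 1.11613912e-01, -2.91925463e-01,  2.10396046e+00,  1.18278209e-04,
        1.33128727e+00, -2.91566160e-01]), 'qd': array([-0.00209421, -0.01932185, -0.03015055, -0.00023249,  0.01356412,
       -0.00257001]), 'joint_efforts': array([ 6.61776052e-02, -3.18608022e+01, -5.57919967e+01,  7.01438938e-02,
       -3.90775893e-01,  1.44073373e-02]), 'ee_pos': array([0.44436899, 0.07550299, 0.01695825]), 'tcp_rot': array([-1.57241993e+00,  6.07187719e-04, -1.16764491e+00]), 'contact_force': array([-0.18503299,  0.10570488,  0.94353907]), 'torque': array([-0.07429278,  0.09444215, -0.0251107 ]), 'opening': 0.5988866169893262}
```

View pics/d1c.png

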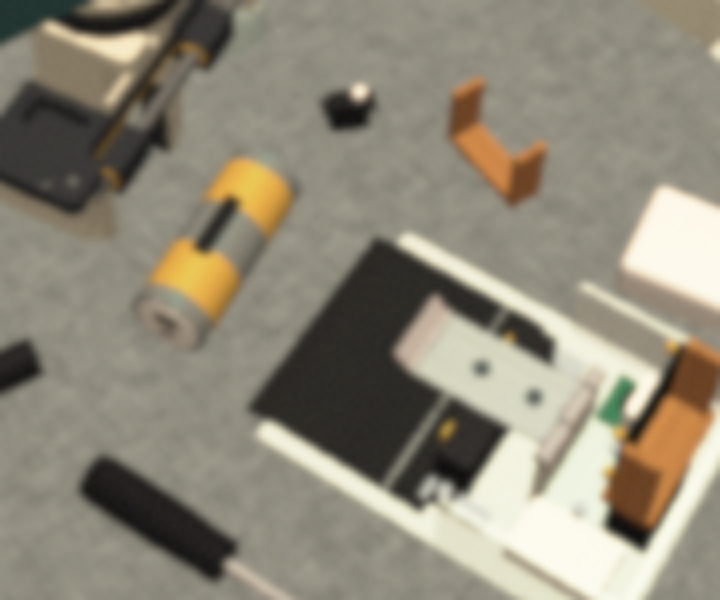

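Call:
{"method": "send_rows", "body": {"rows": [[0.04,-0.095,0,0,0,0],[0.04,-0.095,0,0,0,0],[0.04,-0.095,0,0,0,0],[0.04,-0.095,0,0,0,0],[0.04,-0.095,0,0,0,0]]}}

```text
time_s: 2.75
ee_pos: [0.4534, 0.0554, 0.0179]
tcp_rot: [-1.57, -0.0, -1.169]
contact_force: [-0.0, 0.7, 0.7]
opening: 0.598
```

Call:
{"method": "send_rows", "body": {"rows": [[0.03,-0.07,0,0,0,0],[0.03,-0.07,0,0,0,0],[0.03,-0.07,0,0,0,0],[0.03,-0.07,0,0,0,0],[0.03,-0.07,0,0,0,0]]}}

```text
time_s: 3.17
ee_pos: [0.459, 0.0417, 0.0173]
tcp_rot: [-1.571, 0.0, -1.168]
contact_force: [0.6, -0.3, 0.5]
opening: 0.599
```

Call:
{"method": "send_rows", "body": {"rows": [[0.03,-0.07,0,0,0,0],[0.03,-0.07,0,0,0,0],[0.03,-0.07,0,0,0,0],[0.02,-0.05,0,0,0,0],[0.01,-0.02,0,0,0,0]]}}

```text
time_s: 3.58
ee_pos: [0.4638, 0.0305, 0.0173]
tcp_rot: [-1.571, -0.0, -1.169]
contact_force: [0.9, 0.0, 0.7]
opening: 0.602
```

Run:
```python
from h import *
wsnap('w2'); b=cv2.imread('pics/w2.png')[240:440,200:440]
cv2.imwrite('pics/w2c.png',cv2.resize(b,(720,600),interpolation=2));print(bot.get_obs())
```

```text
{'time_s': 3.6333, 'qpos': array([ 1.08278697e-02, -2.57842918e-01,  2.07654879e+00, -4.59459104e-05,
        1.32291058e+00, -3.91337372e-01]), 'qd': array([ 0.00669263, -0.00249776,  0.00144721,  0.00013627,  0.00101679,
        0.00832183]), 'joint_efforts': array([ 1.51788960e-01, -3.66498327e+01, -5.81519008e+01,  1.00360746e-01,
        6.37163990e-02, -8.81791144e-03]), 'ee_pos': array([0.46382964, 0.03050912, 0.01732702]), 'tcp_rot': array([-1.57083532e+00, -3.20940831e-05, -1.16861981e+00]), 'contact_force': array([ 0.6007817 , -0.49075487, -0.79363802]), 'torque': array([-0.07611573,  0.00778759,  0.00627874]), 'opening': 0.5994258737104688}
```

View pics/w2c.png

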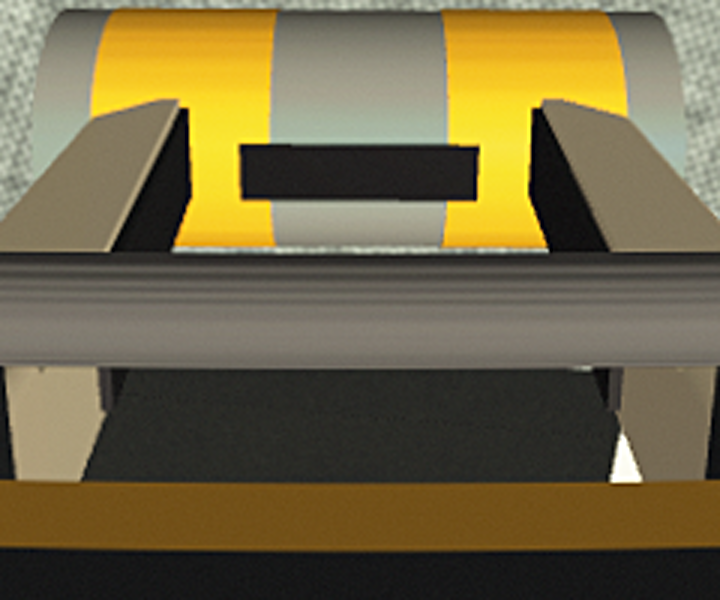

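The wrist crop looks odd: the pack's label is still on top, so it has hardly rolled. I'll check from the side before moving again.

Run:
```python
from h import *
np.set_printoptions(precision=4,suppress=True)
snap('side','d2'); snap('scene','s2')
b=cv2.imread('pics/d2.png')[240:390,260:440]; a=cv2.imread('pics/s2.png')[160:280,250:394]
cv2.imwrite('pics/d2c.png',np.hstack([cv2.resize(b,(400,333),interpolation=2),cv2.resize(a,(400,333),interpolation=2)]))
T=np.load('pics/w2.npy');W=lambda u,v,z:onz('wrist',200+u/3,240+v/3,z,T)
o=bot.get_obs();t=np.array(o['ee_pos'])
print('tcp px',proj('wrist',t,T),proj('side',t),proj('scene',t))
p,q=W(33,128,.024),W(686,128,.024);print(p,q,np.linalg.norm(p-q),(p+q)/2)
```

```text
tcp px (np.float64(322.5583173299368), np.float64(268.19405316257246)) (np.float64(311.8709443399772), np.float64(300.71299614810465)) (np.float64(326.2326529181145), np.float64(225.18370655335053))
[0.4081 0.     0.024 ] [0.5215 0.0482 0.024 ] 0.12325714053876836 [0.4648 0.0241 0.024 ]
```

View pics/d2c.png

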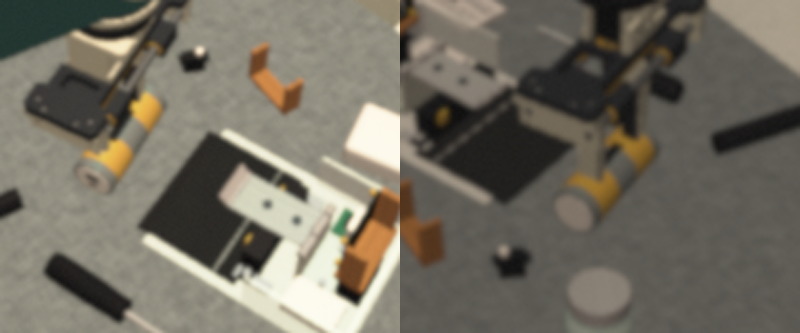

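Run:
```python
from h import *
np.set_printoptions(precision=1,suppress=True)
t=np.array([.4444,.0755,.017]);j=np.array([.921,.39,0])
for z in(0,.03,.045,.065,.09):
  print(z,[ (np.array(proj('side',t+s*.037*j+[0,0,z]))-[260,240])*4 for s in(-1,1)])
t=np.array([.4638,.0305,.0173])
for z in(0,.03,.045,.065,.09):
  print(z,'side', [ (np.array(proj('side',t+s*.037*j+[0,0,z]))-[260,240])*400/180 for s in(-1,1)],'scene',[ (np.array(proj('scene',t+s*.037*j+[0,0,z]))-[250,160])*400/144+[400,0] for s in(-1,1)])
```

```text
0 [array([ 97. , 258.5]), array([164.8, 160.7])]
0.03 [array([ 92.8, 228.6]), array([162.3, 129.8])]
0.045 [array([ 90.7, 213.1]), array([161. , 113.9])]
0.065 [array([ 87.8, 192. ]), array([159.2,  92.2])]
0.09 [array([ 84. , 164.6]), array([156.9,  64. ])]
0 side [array([ 96.9, 163.6]), array([133.4, 107.6])] scene [array([632.5, 157. ]), array([589.6, 205.9])]
0.03 side [array([ 95.5, 147.1]), array([132.9,  90.6])] scene [array([633.6, 131.3]), array([589.9, 180.1])]
0.045 side [array([ 94.8, 138.6]), array([132.7,  81.9])] scene [array([634.2, 118.1]), array([590.1, 166.9])]
0.065 side [array([ 93.8, 127. ]), array([132.3,  69.8])] scene [array([635. , 100.1]), array([590.3, 148.7])]
0.09 side [array([ 92.6, 111.9]), array([131.8,  54.3])] scene [array([636. ,  76.9]), array([590.6, 125.4])]
```

The open fingers' tips sit about 30 mm higher than the TCP, because it is defined for shut fingers. They passed just over the pack and left it at (0.465, 0.024), where it started. I'll back off and come down about 25 mm lower.

Call:
{"method": "send_rows", "body": {"rows": [[0,0,0.3,0,0,0],[-0.105,0.24,0,0,0,0],[-0.105,0.24,0,0,0,0],[-0.105,0.24,0,0,0,0],[-0.105,0.24,0,0,0,0]]}}

```text
time_s: 4.15
ee_pos: [0.4462, 0.0704, 0.0293]
tcp_rot: [-1.571, 0.0, -1.168]
contact_force: [0.6, -0.1, 0.2]
opening: 0.6
```

Call:
{"method": "send_rows", "body": {"rows": [[0,0,-0.15,0,0,0],[0,0,-0.2,0,0,0],[0,0,-0.2,0,0,0],[0,0,-0.2,0,0,0],[0,0,-0.1,0,0,0]]}}

```text
time_s: 4.57
ee_pos: [0.4463, 0.0689, -0.0065]
tcp_rot: [-1.573, 0.001, -1.169]
contact_force: [0.4, -0.2, 0.1]
opening: 0.6
```

Run:
```python
from h import *
snap('side','d3'); snap('scene','s3')
b=cv2.imread('pics/d3.png')[260:350,270:360]; a=cv2.imread('pics/s3.png')[180:270,280:370]
cv2.imwrite('pics/d3c.png',np.hstack([cv2.resize(b,(400,400),interpolation=2),cv2.resize(a,(400,400),interpolation=2)]))
o=bot.get_obs();print(o['ee_pos'],o['contact_force'],o['tcp_rot'])
```

```text
[ 0.44632112  0.06883507 -0.00591877] [ 0.03172389 -0.54038571 -0.70541061] [-1.57270919e+00  5.42007206e-04 -1.16885647e+00]
```

View pics/d3c.png

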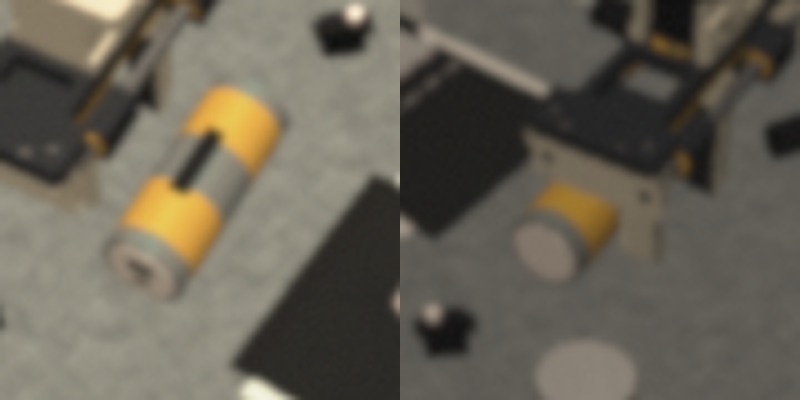

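Run:
```python
from h import *
np.set_printoptions(precision=1,suppress=True)
t=np.array([.4463,.0688,0]);j=np.array([.921,.39,0])
for z in(.002,.01,.02,.03):
  print(z,'side',(np.array(proj('side',t-.037*j+[0,0,z]))-[270,260])*4.444,'scene',(np.array(proj('scene',t+.037*j+[0,0,z]))-[280,180])*4.444+[400,0])
```

```text
0.002 side [ 76.4 221.4] scene [638.4 288.7]
0.01 side [ 75.3 212.9] scene [638.9 278. ]
0.02 side [ 73.9 202.1] scene [639.5 264.6]
0.03 side [ 72.4 191.1] scene [640.1 251. ]
```

Call:
{"method": "send_rows", "body": {"rows": [[0.04,-0.09,-0.075,0,0,0],[0.04,-0.09,0,0,0,0],[0.04,-0.09,0,0,0,0],[0.03,-0.07,0,0,0,0],[0.03,-0.07,0,0,0,0]]}}

```text
time_s: 5.08
ee_pos: [0.4544, 0.0523, -0.0074]
tcp_rot: [-1.57, -0.0, -1.169]
contact_force: [-0.4, 0.4, -0.1]
opening: 0.604
```

Call:
{"method": "send_rows", "body": {"rows": [[0.03,-0.07,0,0,0,0],[0.03,-0.07,0,0,0,0],[0.03,-0.07,0,0,0,0],[0.03,-0.07,0,0,0,0],[0.03,-0.07,0,0,0,0]]}}

```text
time_s: 5.5
ee_pos: [0.4602, 0.0385, -0.0076]
tcp_rot: [-1.571, -0.0, -1.168]
contact_force: [-0.4, -0.3, -0.2]
opening: 0.599
```

Run:
```python
from h import *
snap('side','d4'); snap('scene','s4')
o=bot.get_obs();print(o['ee_pos'],o['contact_force'],o['tcp_rot'])
def yel(f):
    im=cv2.imread(f'pics/{f}.png');h=cv2.cvtColor(im,cv2.COLOR_BGR2HSV)
    m=((h[...,0]>14)&(h[...,0]<26)&(h[...,1]>140)&(h[...,2]>80)).astype(np.uint8);m[:, :270]=0;m[:,345:]=0;m[:190]=0;m[340:]=0
    n,_,s,c=cv2.connectedComponentsWithStats(m); return [(int(s[i,4]),c[i].round(1)) for i in range(1,n) if s[i,4]>40]
for f in('d0','d3','d4','s0','s3','s4'):print(f,yel(f))
```

```text
[ 0.4602689   0.03841879 -0.0076556 ] [-0.46165594  0.443953   -0.29809324] [-1.57079509e+00 -9.08854129e-05 -1.16869098e+00]
d0 [(198, array([322.7, 287.5])), (218, array([309.2, 308.3]))]
d3 [(198, array([322.7, 287.5])), (217, array([309.1, 308.4]))]
d4 [(202, array([329.6, 290.6])), (224, array([316.3, 311.7]))]
s0 [(129, array([333.4, 211.9])), (143, array([320.8, 226.1]))]
s3 [(110, array([320.5, 227.2]))]
s4 [(75, array([311. , 223.2]))]
```

```bash
cat >> h.py <<'E'
O=np.array([.5093,-.1152]);TH=np.radians(16.95);Y=np.array([np.cos(TH),np.sin(TH)]);X=np.array([Y[1],-Y[0]])
def bands(f,z):
    im=cv2.imread(f'pics/{f}.png');h=cv2.cvtColor(im,cv2.COLOR_BGR2HSV)
    m=((h[...,0]>14)&(h[...,0]<26)&(h[...,1]>140)&(h[...,2]>80)).astype(np.uint8);m[:, :270]=0;m[:,395:]=0;m[:190]=0;m[365:]=0
    n,_,s,c=cv2.connectedComponentsWithStats(m)
    r=sorted([(int(s[i,4]),c[i]) for i in range(1,n) if s[i,4]>60],key=lambda t:-t[0])[:2]
    print([t[0] for t in r]); c=sorted([t[1] for t in r],key=lambda c:c[0])
    return [onz('side',*p,z)[:2] for p in c]
def pos(f=None,dz=0):
    a,b=bands('d0',.035); A0=np.degrees(np.arctan2(*(b-a)[::-1])); M0=(a+b)/2
    if f is None: f='p%d'%(bot.get_obs()['time_s']*1000); snap('side',f)
    a,b=bands(f,.035+dz); M=(a+b)/2-M0+[.4646,.0237]; A=22.58+np.degrees(np.arctan2(*(b-a)[::-1]))-A0
    d=M-O; o=bot.get_obs(); t=np.array(o['ee_pos']); dt=t[:2]-O
    print('pack dock mm x,y',(1e3*d@X).round(1),(1e3*d@Y).round(1),'ang',round(A-16.95,1),'| tcp dock',(1e3*dt@X).round(1),(1e3*dt@Y).round(1),'z',(1e3*t[2]).round(1),'yaw rel',round(np.degrees(o['tcp_rot'][2])+73.05,1),'F dock',(o['contact_force'][:2]@X).round(1),(o['contact_force'][:2]@Y).round(1))
E
python3 -c "
from h import *
pos('d3');pos('d4')"
```

```text
[218, 198]
[217, 198]
pack dock mm x,y -145.9 -2.4 ang 5.6 | tcp dock -161.2 -2.1 z -7.7 yaw rel 6.1 F dock -0.6 -0.3
[218, 198]
[224, 202]
pack dock mm x,y -128.6 -0.5 ang 5.9 | tcp dock -161.2 -2.1 z -7.7 yaw rel 6.1 F dock -0.6 -0.3
```

Call:
{"method": "send_rows", "body": {"rows": [[0.026,-0.057,0,0,0,-0.122],[0.026,-0.057,0,0,0,-0.122],[0.026,-0.057,0,0,0,-0.122],[0.026,-0.057,0,0,0,-0.122],[0.026,-0.057,0,0,0,-0.122]]}}

```text
time_s: 6.02
ee_pos: [0.4654, 0.0271, -0.0076]
tcp_rot: [-1.571, -0.0, -1.223]
contact_force: [0.6, -0.5, -0.5]
opening: 0.599
```

Call:
{"method": "send_rows", "body": {"rows": [[0.026,-0.057,0,0,0,-0.122],[0.026,-0.057,0,0,0,-0.122],[0.026,-0.057,0,0,0,-0.122],[0.026,-0.057,0,0,0,-0.122],[0.026,-0.057,0,0,0,-0.122]]}}

```text
time_s: 6.43
ee_pos: [0.4706, 0.0157, -0.0077]
tcp_rot: [-1.571, 0.0, -1.276]
contact_force: [-0.8, -0.3, -0.1]
opening: 0.601
```

```bash
python3 -c "
from h import *
pos()"
```

```text
[218, 198]
[241, 212]
pack dock mm x,y -99.7 2.1 ang 6.9 | tcp dock -136.2 1.2 z -7.6 yaw rel -0.1 F dock -0.6 0.0
```

Pushing from behind rolls the pack but doesn't turn it: it's still about 6.9° off square and has drifted to y = +2.1 mm. I'll straddle it diagonally with the open fingers, one ahead of the −y half and one behind the +y half. Turning the tool clockwise then squares the pack with a pure couple, with no grip and no lift.

Call:
{"method": "send_rows", "body": {"rows": [[-0.04,0.12,0,0,0,0],[0,0,0.4,0,0,0],[0,0,0.4,0,0,0],[0,0,0.4,0,0,0],[0,0,0.4,0,0,0]], "claw": 0.7}}

```text
time_s: 6.9
ee_pos: [0.4687, 0.0212, 0.057]
tcp_rot: [-1.571, 0.0, -1.275]
contact_force: [0.5, 0.4, 0.0]
opening: 0.701
```

Call:
{"method": "send_rows", "body": {"rows": [[0.02,-0.06,0,0,0,0.99],[0.02,-0.06,0,0,0,0.99],[0.02,-0.06,0,0,0,0.99],[0.02,-0.06,0,0,0,0.99],[0.02,-0.06,0,0,0,0.99]]}}

```text
time_s: 7.32
ee_pos: [0.4728, 0.0091, 0.0563]
tcp_rot: [-1.571, 0.0, -0.838]
contact_force: [-0.0, 0.0, -1.4]
opening: 0.701
```

Call:
{"method": "send_rows", "body": {"rows": [[0.02,-0.06,0,0,0,0.99],[0.02,-0.06,0,0,0,0.99],[0.02,-0.06,0,0,0,0.99],[0.02,-0.06,0,0,0,0.99],[0.02,-0.06,0,0,0,0.99]]}}

```text
time_s: 7.73
ee_pos: [0.4768, -0.0029, 0.0563]
tcp_rot: [-1.571, 0.0, -0.406]
contact_force: [0.4, 0.0, -0.0]
opening: 0.699
```

Call:
{"method": "send_rows", "body": {"rows": [[0.02,-0.06,0,0,0,0.99],[0.02,-0.06,0,0,0,0.99],[0.02,-0.06,0,0,0,0.99],[0.02,-0.06,0,0,0,0.99],[0.02,-0.06,0,0,0,0.99]]}}

```text
time_s: 8.15
ee_pos: [0.4808, -0.0149, 0.0563]
tcp_rot: [-1.571, 0.0, 0.026]
contact_force: [-0.6, -0.4, 0.6]
opening: 0.697
```

Call:
{"method": "send_rows", "body": {"rows": [[0.02,-0.06,0,0,0,0.99],[0,0,0,0,0,0],[0,0,0,0,0,0],[0,0,0,0,0,0],[0,0,0,0,0,0]]}}

```text
time_s: 8.57
ee_pos: [0.4816, -0.0174, 0.0563]
tcp_rot: [-1.571, 0.0, 0.106]
contact_force: [0.1, -0.1, -0.6]
opening: 0.701
```

```bash
python3 -c "
from h import *
pos()"
```

```text
[218, 198]
[247]Traceback (most recent call last):
  File "<string>", line 3, in <module>
    pos()
    ~~~^^
  File "h.py", line 35, in pos
    a,b=bands(f,.035+dz); M=(a+b)/2-M0+[.4646,.0237]; A=22.58+np.degrees(np.arctan2(*(b-a)[::-1]))-A0
    ^^^
ValueError: not enough values to unpack (expected 2, got 1)
```

```bash
ls pics | grep p
python3 - <<'E'
from h import *
import glob
for f in sorted(glob.glob('pics/p*.png')):
    im=cv2.imread(f);h=cv2.cvtColor(im,cv2.COLOR_BGR2HSV)
    m=((h[...,0]>14)&(h[...,0]<26)&(h[...,1]>140)&(h[...,2]>80)).astype(np.uint8);m[:, :270]=0;m[:,395:]=0;m[:190]=0;m[365:]=0
    n,_,s,c=cv2.connectedComponentsWithStats(m);print(f,[(s[i].tolist(),c[i].round(1)) for i in range(1,n) if s[i,4]>15])
E
```

```text
d0.png
d0c.png
d1.png
d1c.png
d2.png
d2c.png
d3.png
d3c.png
d4.png
p6433.png
p8566.png
s0.png
s0c.png
s2.png
s3.png
s4.png
w0.npy
w0.png
w0c.png
w1.npy
w1.png
w2.npy
w2.png
w2c.png
pics/p6433.png [([330, 288, 21, 19, 212], array([341.1, 295.9])), ([317, 309, 22, 21, 241], array([328.4, 317.6]))]
pics/p8566.png [([333, 293, 9, 8, 48], array([337.1, 296.3])), ([319, 310, 22, 21, 247], array([330.6, 318.6]))]
```

Run:
```python
from h import *
S=lambda u,v:ray('scene',190+u/5,140+v/5)
D=lambda u,v:ray('side',280+u/4,260+v/4)
for s,d in(((490,255),(318,270)),((435,298),(355,215)),((415,245),(455,317)),((368,220),(402,288)),((415,245),(402,288)),((368,220),(455,317)),((300,235),(520,295))):
    a,p=S(*s);b,q=D(*d);t=np.linalg.lstsq(np.c_[p,-q],b-a,rcond=None)[0];P=a+p*t[0];Q=b+q*t[1];m=(P+Q)/2
    print(s,((m[:2]-O)@X).round(4),((m[:2]-O)@Y).round(4),m[2].round(4),'gap',np.linalg.norm(P-Q).round(4))
```

```text
(490, 255) -0.0225 -0.0151 0.05 gap 0.0001
(435, 298) -0.0228 0.0251 0.0483 gap 0.0033
(415, 245) 0.0353 -0.0025 0.0387 gap 0.0276
(368, 220) 0.0276 0.0033 0.0578 gap 0.0215
(415, 245) 0.0162 0.0003 0.0474 gap 0.0032
(368, 220) 0.0468 0.0007 0.0489 gap 0.0023
(300, 235) 0.0672 0.0301 0.0477 gap 0.0033
```

Call:
{"method": "send_rows", "body": {"rows": [[0.07,-0.17,0,0,0,0],[0,0,0,0,0,0],[0,0,-0.3,0,0,0],[0,0,-0.4,0,0,0],[0,0,-0.4,0,0,0]]}}

```text
time_s: 9.03
ee_pos: [0.4845, -0.0245, 0.0112]
tcp_rot: [-1.571, -0.0, 0.107]
contact_force: [-0.3, -0.5, 0.3]
opening: 0.697
```

Call:
{"method": "send_rows", "body": {"rows": [[0,0,-0.2,0,0,0],[0,0,-0.15,0,0,0],[0,0,-0.1,0,0,0],[0,0,-0.1,0,0,0],[0,0,0,0,0,0]]}}

```text
time_s: 9.45
ee_pos: [0.4845, -0.0244, -0.01]
tcp_rot: [-1.571, 0.0, 0.107]
contact_force: [-0.0, 0.7, 0.1]
opening: 0.702
```

Run:
```python
from h import *
snap('scene','s5');snap('side','d5');wsnap('w5');print(bot.get_obs())
a=cv2.imread('pics/s5.png')[170:260,260:350];b=cv2.imread('pics/d5.png')[260:350,290:380]
cv2.imwrite('pics/c5.png',np.hstack([cv2.resize(i,(400,400),interpolation=2) for i in(a,b)]))
```

```text
{'time_s': 9.6, 'qpos': array([-1.02900232e-01, -1.79357461e-01,  2.05775515e+00, -1.53560349e-05,
        1.26243035e+00, -1.78120107e+00]), 'qd': array([ 0.00048702, -0.00256096,  0.0006919 , -0.0010703 ,  0.00076554,
        0.000434  ]), 'joint_efforts': array([-6.36715078e-03, -4.10854876e+01, -5.62985408e+01, -2.94036046e-02,
        6.02934253e-02,  1.06085110e-03]), 'ee_pos': array([ 0.48483932, -0.02443622, -0.00912084]), 'tcp_rot': array([-1.57097033e+00, -7.44701524e-04,  1.07509227e-01]), 'contact_force': array([0.55236635, 0.69235685, 0.69256518]), 'torque': array([ 0.04170795,  0.01117493, -0.02107247]), 'opening': 0.7051745550745707}
```

View pics/c5.png

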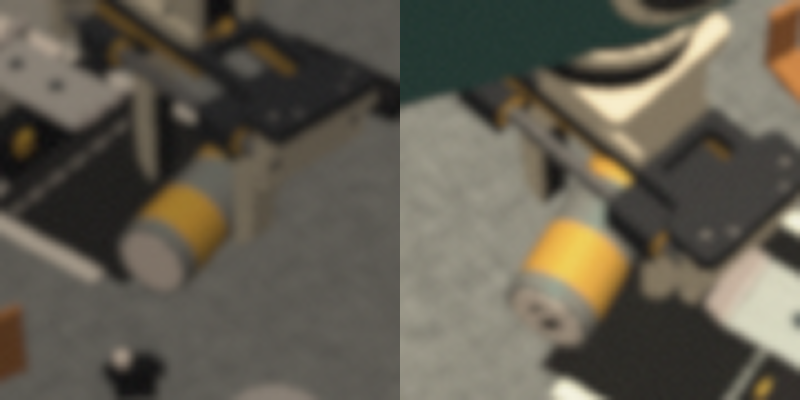

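The fingers straddle the pack: in the left half one is at (148,150) ahead and one at (250,200) behind. Next, turn clockwise.

Call:
{"method": "send_rows", "body": {"rows": [[0,0,0,0,0,-0.4],[0,0,0,0,0,-0.4],[0,0,0,0,0,-0.4],[0,0,0,0,0,-0.4],[0,0,0,0,0,-0.4]]}}

```text
time_s: 10.02
ee_pos: [0.4848, -0.0244, -0.0091]
tcp_rot: [-1.571, -0.001, -0.069]
contact_force: [-0.0, 0.2, -0.6]
opening: 0.7
```

Call:
{"method": "send_rows", "body": {"rows": [[0,0,0,0,0,-0.4],[0,0,0,0,0,-0.4],[0,0,0,0,0,-0.4],[0,0,0,0,0,-0.3],[0,0,0,0,0,0]]}}

```text
time_s: 10.43
ee_pos: [0.4848, -0.0244, -0.0091]
tcp_rot: [-1.571, -0.001, -0.199]
contact_force: [-1.1, 1.1, -0.2]
opening: 0.694
```

```bash
cat > big.py <<'E'
from h import *
# angle of visible -> use big band + full pack: report every yellow blob
f='q%d'%(bot.get_obs()['time_s']*1000); snap('side',f); im=cv2.imread(f'pics/{f}.png');h=cv2.cvtColor(im,cv2.COLOR_BGR2HSV)
m=((h[...,0]>14)&(h[...,0]<26)&(h[...,1]>140)&(h[...,2]>80)).astype(np.uint8);m[:, :270]=0;m[:,395:]=0;m[:190]=0;m[365:]=0
n,_,s,c=cv2.connectedComponentsWithStats(m);o=bot.get_obs()
print([(int(s[i,4]),c[i].round(1)) for i in range(1,n) if s[i,4]>15],o['ee_pos'].round(4),'yawrel',np.degrees(o['tcp_rot'][2])+73.05,o['contact_force'].round(1),o['torque'].round(3))
E
python3 big.py
```

```text
[(212, array([330.3, 318.9]))] [ 0.4848 -0.0244 -0.0092] yawrel 61.73292687868467 [0.2 0.7 0.3] [ 0.12  -0.001 -0.033]
```

Call:
{"method": "send_rows", "body": {"rows": [[0,0,0,0,0,-0.4],[0,0,0,0,0,-0.4],[0,0,0,0,0,0],[0,0,0,0,0,0],[0,0,0,0,0,0]]}}

```text
time_s: 10.9
ee_pos: [0.4846, -0.0244, -0.0095]
tcp_rot: [-1.571, -0.0, -0.266]
contact_force: [0.2, -0.1, 0.8]
opening: 0.7
```

```bash
python3 big.py
```

```text
[(163, array([328.9, 318.7]))] [ 0.4846 -0.0244 -0.0095] yawrel 57.7839362127375 [ 0.3 -0.4  0.2] [-0.032 -0.009  0.011]
```

Call:
{"method": "send_rows", "body": {"rows": [[0,0,0.3,0,0,0],[0,0,0.5,0,0,0],[0,0,0.7,0,0,0],[-0.17,0.55,0.5,0,0,0],[-0.2,0.65,0.2,0,0,0]]}}

```text
time_s: 11.37
ee_pos: [0.4708, 0.0232, 0.0825]
tcp_rot: [-1.57, -0.004, -0.269]
contact_force: [1.4, 0.3, 0.9]
opening: 0.702
```

Call:
{"method": "send_rows", "body": {"rows": [[-0.2,0.65,0.2,0,0,0],[-0.2,0.65,0,0,0,0],[0,0,0,0,0,0],[0,0,0,0,0,0],[0,0,0,0,0,0]]}}

```text
time_s: 11.78
ee_pos: [0.4539, 0.0753, 0.0869]
tcp_rot: [-1.571, -0.0, -0.267]
contact_force: [0.4, -0.0, -0.2]
opening: 0.699
```

```bash
python3 -c "
from h import *
pos()"; python3 big.py
```

```text
[218, 198]
[246, 221]
pack dock mm x,y -91.4 2.7 ang 3.6 | tcp dock -198.1 2.5 z 86.6 yaw rel 57.7 F dock -0.0 0.5
[(221, array([345.1, 297.9])), (246, array([331.2, 319. ]))] [0.4539 0.0749 0.0865] yawrel 57.6729947856398 [ 0.8 -0.2 -0.7] [ 0.054 -0.005 -0.016]
```

Call:
{"method": "send_rows", "body": {"rows": [[0.196,-0.638,0,0,0,0.415],[0.196,-0.638,0,0,0,0.415],[0.196,-0.638,0,0,0,0.415],[0.196,-0.638,0,0,0,0.415],[0,0,0,0,0,0]]}}

```text
time_s: 12.3
ee_pos: [0.4858, -0.0306, 0.0862]
tcp_rot: [-1.572, 0.0, -0.124]
contact_force: [-0.2, 0.7, -0.3]
opening: 0.696
```

Call:
{"method": "send_rows", "body": {"rows": [[0,0,-0.5,0,0,0],[0,0,-0.6,0,0,0],[0,0,-0.6,0,0,0],[0,0,-0.4,0,0,0],[0,0,-0.3,0,0,0]]}}

```text
time_s: 12.72
ee_pos: [0.4842, -0.0269, -0.0115]
tcp_rot: [-1.571, 0.002, -0.124]
contact_force: [0.8, 0.2, -0.1]
opening: 0.701
```

Call:
{"method": "send_rows", "body": {"rows": [[0,0,0,0,0,-0.4],[0,0,0,0,0,-0.4],[0,0,0,0,0,-0.4],[0,0,0,0,0,-0.4],[0,0,0,0,0,-0.4]]}}

```text
time_s: 13.13
ee_pos: [0.4852, -0.0267, -0.0094]
tcp_rot: [-1.571, -0.0, -0.3]
contact_force: [-0.3, 0.9, -0.5]
opening: 0.699
```

Call:
{"method": "send_rows", "body": {"rows": [[0,0,0,0,0,-0.4],[0,0,0,0,0,-0.2],[0,0,0,0,0,0],[0,0,0,0,0,0],[0,0,0,0,0,0]]}}

```text
time_s: 13.55
ee_pos: [0.4852, -0.0266, -0.0095]
tcp_rot: [-1.571, -0.0, -0.349]
contact_force: [0.4, 0.1, 0.6]
opening: 0.7
```

Call:
{"method": "send_rows", "body": {"rows": [[0,0,0.3,0,0,0],[0,0,0.5,0,0,0],[0,0,0.7,0,0,0],[0,0,0.5,0,0,0],[-0.03,0.1,0,0,0,-0.96]]}}

```text
time_s: 13.97
ee_pos: [0.4859, -0.023, 0.0758]
tcp_rot: [-1.569, -0.006, -0.432]
contact_force: [-0.4, 0.4, 0.4]
opening: 0.7
```

Call:
{"method": "send_rows", "body": {"rows": [[-0.03,0.1,0,0,0,-0.96],[-0.03,0.1,0,0,0,-0.96],[-0.03,0.1,0,0,0,-0.96],[-0.03,0.1,0,0,0,-0.96],[-0.03,0.1,0,0,0,-0.96]], "claw": 0.6}}

```text
time_s: 14.38
ee_pos: [0.4779, -0.0023, 0.0714]
tcp_rot: [-1.57, -0.0, -0.856]
contact_force: [-0.0, 0.6, 0.1]
opening: 0.598
```

Call:
{"method": "send_rows", "body": {"rows": [[-0.03,0.12,0,0,0,-0.96],[-0.03,0.12,0,0,0,-0.96],[-0.03,0.12,0,0,0,-0.96],[-0.03,0.12,0,0,0,-0.96],[-0.03,0.12,0,0,0,-0.96]]}}

```text
time_s: 14.8
ee_pos: [0.4719, 0.0217, 0.0714]
tcp_rot: [-1.57, -0.0, -1.275]
contact_force: [1.1, -0.3, -0.6]
opening: 0.604
```

```bash
python3 -c "
from h import *
pos()"; python3 big.py
```

```text
[218, 198]
[253, 224]
pack dock mm x,y -88.2 2.6 ang -0.9 | tcp dock -142.5 4.2 z 71.4 yaw rel -0.4 F dock -0.8 -0.6
[(225, array([347.3, 299.2])), (252, array([331.4, 319.2]))] [0.4719 0.0219 0.0713] yawrel 0.1562555600694111 [ 0.5  0.3 -0.3] [-0.016  0.061 -0.027]
```

Call:
{"method": "send_rows", "body": {"rows": [[-0.035,-0.01,-0.3,0,0,0],[0,0,-0.5,0,0,0],[0,0,-0.5,0,0,0],[0,0,-0.4,0,0,0],[0,0,-0.26,0,0,0]]}}

```text
time_s: 15.32
ee_pos: [0.4695, 0.0208, -0.0103]
tcp_rot: [-1.573, 0.001, -1.269]
contact_force: [0.3, -0.3, -0.4]
opening: 0.602
```

Call:
{"method": "send_rows", "body": {"rows": [[0.029,-0.096,0,0,0,0],[0.029,-0.096,0,0,0,0],[0.029,-0.096,0,0,0,0],[0.022,-0.072,0,0,0,0],[0.022,-0.072,0,0,0,0]]}}

```text
time_s: 15.73
ee_pos: [0.4763, 0.0033, -0.0072]
tcp_rot: [-1.57, -0.0, -1.271]
contact_force: [0.0, 1.0, -0.3]
opening: 0.594
```

Call:
{"method": "send_rows", "body": {"rows": [[0.018,-0.06,0,0,0,0],[0.018,-0.06,0,0,0,0],[0.018,-0.06,0,0,0,0],[0.018,-0.06,0,0,0,0],[0.018,-0.06,0,0,0,0]]}}

```text
time_s: 16.15
ee_pos: [0.4795, -0.0079, -0.0076]
tcp_rot: [-1.57, 0.001, -1.271]
contact_force: [-2.2, 5.1, 4.0]
opening: 0.601
```

```bash
python3 -c "
from h import *
pos(dz=.002)"; python3 big.py
```

```text
[218, 198]
[256, 233]
pack dock mm x,y -76.7 2.8 ang -0.5 | tcp dock -110.9 2.8 z -7.6 yaw rel 0.2 F dock -2.8 0.2
[(235, array([351.9, 301. ])), (254, array([336.3, 321.5]))] [ 0.4796 -0.0083 -0.0076] yawrel 0.19881440214388135 [0.6 3.2 0.8] [ 0.442  0.149 -0.088]
```

Call:
{"method": "send_rows", "body": {"rows": [[0.012,-0.018,0,0,0,-0.1],[0.012,-0.018,0,0,0,-0.1],[0.012,-0.018,0,0,0,-0.1],[0.012,-0.018,0,0,0,-0.1],[0.012,-0.018,0,0,0,-0.1]]}}

```text
time_s: 16.67
ee_pos: [0.4817, -0.012, -0.0081]
tcp_rot: [-1.571, -0.0, -1.316]
contact_force: [0.3, 0.7, 0.6]
opening: 0.599
```

Call:
{"method": "send_rows", "body": {"rows": [[0.012,-0.048,0,0,0,0],[0.012,-0.048,0,0,0,0],[0.012,-0.048,0,0,0,0],[0.012,-0.048,0,0,0,0],[0.012,-0.048,0,0,0,0]]}}

```text
time_s: 17.08
ee_pos: [0.4841, -0.0217, -0.0081]
tcp_rot: [-1.571, -0.0, -1.315]
contact_force: [-0.2, -0.6, 0.1]
opening: 0.601
```

Call:
{"method": "send_rows", "body": {"rows": [[0.012,-0.048,0,0,0,0],[0.012,-0.048,0,0,0,0],[0.012,-0.048,0,0,0,0],[0.01,-0.04,0,0,0,0],[0.008,-0.03,0,0,0,0]]}}

```text
time_s: 17.5
ee_pos: [0.4863, -0.0301, -0.0081]
tcp_rot: [-1.571, -0.0, -1.315]
contact_force: [-0.2, 0.8, -0.5]
opening: 0.601
```

```bash
python3 -c "
from h import *
pos(dz=.004)"; python3 big.py
```

```text
[218, 198]
[260, 222]
pack dock mm x,y -52.7 2.7 ang 0.9 | tcp dock -88.0 2.8 z -8.1 yaw rel -2.3 F dock 0.1 -0.1
[(224, array([361.2, 305.9])), (260, array([346.2, 327. ]))] [ 0.4863 -0.0301 -0.0081] yawrel -2.303915643045144 [0.8 0.4 0.4] [-0.062  0.027  0.004]
```

Run:
```python
from h import *
for n,(u,v,z) in {'br':(280+380/4,260+55/4,.004),'br2':(280+435/4,260+120/4,.004),'charger':(280+545/4,260+190/4,.03)}.items():
    p=onz('side',u,v,z)[:2]-O; print(n,(p@X*1e3).round(),(p@Y*1e3).round())
for x,y in((-.0527,.090),(-.1,.09)): print(x,y,(O+x*X+y*Y).round(4))
```

```text
br -79.0 149.0
br2 -30.0 127.0
charger 47.0 105.0
-0.0527 0.09 [ 0.58   -0.0386]
-0.1 0.09 [0.5662 0.0067]
```

Call:
{"method": "send_rows", "body": {"rows": [[-0.036,0.12,0,0,0,0],[0,0,0.5,0,0,0],[0,0,0.7,0,0,0],[0,0,0.8,0,0,0],[0,0,0.8,0,0,0]]}}

```text
time_s: 18.02
ee_pos: [0.4842, -0.0247, 0.105]
tcp_rot: [-1.572, 0.0, -1.315]
contact_force: [1.8, -0.3, -0.4]
opening: 0.6
```

Call:
{"method": "send_rows", "body": {"rows": [[0.59,-0.08,0,0,0,0.115],[0.59,-0.08,0,0,0,0.115],[0.59,-0.08,0,0,0,0.115],[0.59,-0.08,0,0,0,0.115],[0,0,0,0,0,0]], "claw": 0}}

```text
time_s: 18.43
ee_pos: [0.5817, -0.0379, 0.1033]
tcp_rot: [-1.571, 0.0, -1.274]
contact_force: [0.3, 0.1, -0.8]
opening: 0.295
```

Call:
{"method": "send_rows", "body": {"rows": [[0,0,0,0,0,0],[0,0,0,0,0,0],[0,0,0,0,0,0],[0,0,0,0,0,0],[0,0,0,0,0,0]]}}

```text
time_s: 18.85
ee_pos: [0.5789, -0.0378, 0.1043]
tcp_rot: [-1.57, -0.0, -1.275]
contact_force: [-0.4, -0.8, 0.2]
opening: 0.005
```

```bash
python3 -c "
from h import *
pos(dz=.004);print(bot.get_obs()['ee_pos'],bot.get_obs()['opening'])"; python3 big.py
```

```text
[218, 198]
[260, 220]
pack dock mm x,y -52.1 2.8 ang 0.3 | tcp dock -53.7 89.2 z 104.3 yaw rel 0.0 F dock -0.7 -0.9
[ 0.57894901 -0.03785634  0.10425958] 0.007917139244219546
[(222, array([361.3, 305.9])), (261, array([346.3, 327.1]))] [ 0.579  -0.0379  0.1042] yawrel 0.005582802841459511 [-0.3  0.3  0.3] [-0.009  0.004 -0.011]
```

Call:
{"method": "send_rows", "body": {"rows": [[0,0,-0.4,0,0,0],[0,0,-0.5,0,0,0],[0,0,-0.6,0,0,0],[0,0,-0.4,0,0,0],[0,0,-0.25,0,0,0]]}}

```text
time_s: 19.37
ee_pos: [0.5783, -0.0379, 0.016]
tcp_rot: [-1.573, 0.001, -1.275]
contact_force: [0.5, 0.4, 0.6]
opening: 0.006
```

Call:
{"method": "send_rows", "body": {"rows": [[-0.06,-0.018,0,0,0,0],[-0.06,-0.018,0,0,0,0],[-0.048,-0.015,0,0,0,0],[-0.048,-0.015,0,0,0,0],[-0.04,-0.012,0,0,0,0]]}}

```text
time_s: 19.78
ee_pos: [0.5692, -0.0412, 0.019]
tcp_rot: [-1.569, -0.001, -1.275]
contact_force: [-0.6, 0.2, -0.6]
opening: 0.006
```

```bash
python3 -c "
from h import *
pos(dz=.004)"
```

```text
[218, 198]
[258, 190]
pack dock mm x,y -51.6 1.9 ang -0.6 | tcp dock -53.3 78.7 z 18.8 yaw rel 0.0 F dock -0.1 0.1
```

Call:
{"method": "send_rows", "body": {"rows": [[-0.036,-0.011,0,0,0,0],[-0.024,-0.007,0,0,0,0],[-0.024,-0.007,0,0,0,0],[-0.024,-0.007,0,0,0,0],[0,0,0,0,0,0]]}}

```text
time_s: 20.25
ee_pos: [0.5645, -0.0424, 0.0179]
tcp_rot: [-1.571, 0.0, -1.275]
contact_force: [-0.2, 0.1, -0.2]
opening: 0.006
```

```bash
python3 -c "
from h import *
pos(dz=.004)"; python3 big.py
```

```text
[218, 198]
[260, 157]
pack dock mm x,y -50.6 1.0 ang -2.4 | tcp dock -53.5 74.2 z 17.9 yaw rel 0.0 F dock 0.8 -0.3
[(160, array([361.6, 307.6])), (260, array([346.2, 327. ]))] [ 0.5647 -0.0423  0.0179] yawrel 0.004831274435417754 [1.4 0.  0.1] [-0.089  0.112 -0.023]
```

Call:
{"method": "send_rows", "body": {"rows": [[-0.024,-0.007,0,0,0,0],[-0.024,-0.007,0,0,0,0],[-0.024,-0.007,0,0,0,0],[0,0,0,0,0,0],[0,0,0,0,0,0]]}}

```text
time_s: 20.77
ee_pos: [0.5618, -0.0432, 0.018]
tcp_rot: [-1.571, -0.0, -1.275]
contact_force: [-0.4, -0.3, 0.1]
opening: 0.004
```

```bash
python3 big.py
```

```text
[(143, array([362.1, 308.2])), (260, array([346.3, 327. ]))] [ 0.5618 -0.0432  0.018 ] yawrel 0.004475086837601339 [-0.4  0.4 -0.2] [-0.078  0.055 -0.032]
```

Call:
{"method": "send_rows", "body": {"rows": [[-0.024,-0.007,0,0,0,0],[-0.024,-0.007,0,0,0,0],[-0.024,-0.007,0,0,0,0],[0,0,0,0,0,0],[0,0,0,0,0,0]]}}

```text
time_s: 21.23
ee_pos: [0.5588, -0.044, 0.0179]
tcp_rot: [-1.571, 0.0, -1.275]
contact_force: [-0.3, 0.8, 0.0]
opening: 0.003
```

```bash
python3 big.py
```

```text
[(127, array([362.8, 308.6])), (262, array([346.3, 327.1]))] [ 0.5589 -0.0441  0.018 ] yawrel 0.0035341868577631885 [-1.4 -0.2  0.9] [-0.031  0.004 -0.001]
```

Call:
{"method": "send_rows", "body": {"rows": [[-0.024,-0.007,0,0,0,0],[-0.024,-0.007,0,0,0,0],[0,0,0,0,0,0],[0,0,0,0,0,0],[0,0,0,0,0,0]]}}

```text
time_s: 21.7
ee_pos: [0.557, -0.0446, 0.018]
tcp_rot: [-1.571, 0.0, -1.275]
contact_force: [0.3, -0.0, -0.1]
opening: 0.006
```

```bash
python3 big.py
```

```text
[(119, array([363.4, 308.7])), (259, array([346.3, 327. ]))] [ 0.557  -0.0446  0.018 ] yawrel 0.005308503438214984 [ 0.3  0.7 -0.2] [-0.069  0.061  0.01 ]
```

Call:
{"method": "send_rows", "body": {"rows": [[-0.024,-0.007,0,0,0,0],[-0.024,-0.007,0,0,0,0],[-0.012,-0.004,0,0,0,0],[0,0,0,0,0,0],[0,0,0,0,0,0]]}}

```text
time_s: 22.17
ee_pos: [0.5547, -0.0453, 0.018]
tcp_rot: [-1.571, -0.0, -1.275]
contact_force: [0.8, 0.4, 0.9]
opening: 0.007
```

```bash
python3 big.py
```

```text
[(107, array([363.9, 309.1])), (260, array([345.9, 327.4]))] [ 0.5547 -0.0453  0.018 ] yawrel 0.004663864641941018 [ 1.2  0.4 -0.2] [ 0.027 -0.259  0.036]
```

Call:
{"method": "send_rows", "body": {"rows": [[-0.024,-0.007,0,0,0,0],[-0.014,-0.004,0,0,0,0],[0,0,0,0,0,0],[0.2,0.06,0,0,0,0],[0.3,0.09,0,0,0,0]]}}

```text
time_s: 22.63
ee_pos: [0.573, -0.0398, 0.0179]
tcp_rot: [-1.571, 0.0, -1.275]
contact_force: [-0.3, 0.2, 0.3]
opening: 0.003
```

Call:
{"method": "send_rows", "body": {"rows": [[0,0,0.5,0,0,0],[0,0,0.7,0,0,0],[0,0,0.7,0,0,0],[0,0,0.3,0,0,0],[0,0,0,0,0,0]]}}

```text
time_s: 23.05
ee_pos: [0.5746, -0.0398, 0.1089]
tcp_rot: [-1.567, -0.002, -1.275]
contact_force: [0.1, -0.1, -0.1]
opening: 0.003
```

```bash
python3 -c "
from h import *
pos(dz=.004);print(bot.get_obs()['ee_pos'])"; python3 big.py
```

```text
[218, 198]
[260, 218]
pack dock mm x,y -52.4 0.4 ang 0.7 | tcp dock -53.4 83.7 z 106.7 yaw rel 0.0 F dock -0.0 0.5
[ 0.57378139 -0.03970575  0.1066628 ]
[(219, array([360.7, 306.6])), (261, array([345.6, 328. ]))] [ 0.5731 -0.0397  0.1051] yawrel 0.007405669365923018 [ 0.3  0.  -0.6] [ 0.026 -0.     0.05 ]
```

Call:
{"method": "send_rows", "body": {"rows": [[-0.575,0.109,0,0,0,0],[-0.575,0.109,0,0,0,0],[-0.575,0.109,0,0,0,0],[-0.575,0.109,0,0,0,0],[0,0,0,0,0,0]], "claw": 0.6}}

```text
time_s: 23.57
ee_pos: [0.4779, -0.0217, 0.104]
tcp_rot: [-1.573, 0.001, -1.275]
contact_force: [0.6, 1.0, 0.4]
opening: 0.314
```

Call:
{"method": "send_rows", "body": {"rows": [[0,0,0,0,0,0],[0,0,-0.5,0,0,0],[0,0,-0.6,0,0,0],[0,0,-0.6,0,0,0],[0,0,-0.4,0,0,0]]}}

```text
time_s: 23.98
ee_pos: [0.4806, -0.0224, 0.0187]
tcp_rot: [-1.573, 0.001, -1.275]
contact_force: [0.3, -0.4, 0.1]
opening: 0.598
```

Call:
{"method": "send_rows", "body": {"rows": [[0,0,-0.3,0,0,0],[0,0,-0.2,0,0,0],[0,0,-0.2,0,0,0],[0,0,0,0,0,0],[0,0,0,0,0,0]]}}

```text
time_s: 24.4
ee_pos: [0.4813, -0.0223, -0.0059]
tcp_rot: [-1.571, 0.0, -1.275]
contact_force: [0.1, 0.4, 0.8]
opening: 0.601
```

```bash
python3 -c "
from h import *
pos(dz=.004)"
```

```text
[218, 198]
[259, 218]
pack dock mm x,y -52.3 0.3 ang 0.8 | tcp dock -96.9 0.5 z -5.4 yaw rel 0.0 F dock -0.4 0.0
```

Call:
{"method": "send_rows", "body": {"rows": [[0.022,-0.072,-0.04,0,0,0],[0.022,-0.072,0,0,0,0],[0.022,-0.072,0,0,0,0],[0.018,-0.06,0,0,0,0],[0.014,-0.048,0,0,0,0]]}}

```text
time_s: 24.87
ee_pos: [0.4852, -0.0357, -0.0075]
tcp_rot: [-1.571, -0.0, -1.275]
contact_force: [0.5, 1.4, -0.6]
opening: 0.599
```

Call:
{"method": "send_rows", "body": {"rows": [[0.014,-0.048,0,0,0,0],[0.014,-0.048,0,0,0,0],[0.014,-0.048,0,0,0,0],[0.014,-0.048,0,0,0,0],[0.014,-0.048,0,0,0,0]]}}

```text
time_s: 25.28
ee_pos: [0.4878, -0.045, -0.0077]
tcp_rot: [-1.571, 0.0, -1.275]
contact_force: [0.2, 0.4, 0.5]
opening: 0.6
```

Call:
{"method": "send_rows", "body": {"rows": [[0.014,-0.048,0,0,0,0],[0.014,-0.048,0,0,0,0],[0.014,-0.048,0,0,0,0],[0.014,-0.048,0,0,0,0],[0.014,-0.048,0,0,0,0]]}}

```text
time_s: 25.7
ee_pos: [0.4907, -0.0547, -0.0076]
tcp_rot: [-1.571, -0.0, -1.275]
contact_force: [0.2, 0.6, 0.4]
opening: 0.601
```

```bash
python3 -c "
from h import *
pos(dz=.004)"; python3 big.py
```

```text
[218, 198]
[261, 193]
pack dock mm x,y -31.4 0.9 ang 1.2 | tcp dock -63.1 -0.2 z -7.6 yaw rel 0.0 F dock 0.8 -0.3
[(190, array([369.9, 310.8])), (264, array([354.2, 333.4]))] [ 0.4907 -0.0547 -0.0077] yawrel -0.005957292612649212 [0.9 0.1 1. ] [0.003 0.06  0.051]
```

Call:
{"method": "send_rows", "body": {"rows": [[0.011,-0.036,0,0,0,0],[0.011,-0.036,0,0,0,0],[0.011,-0.036,0,0,0,0],[0.007,-0.024,0,0,0,0],[0.007,-0.024,0,0,0,0]]}}

```text
time_s: 26.22
ee_pos: [0.4923, -0.0599, -0.0074]
tcp_rot: [-1.571, 0.002, -1.275]
contact_force: [-3.8, 10.7, 7.1]
opening: 0.601
```

Call:
{"method": "send_rows", "body": {"rows": [[0.007,-0.024,0,0,0,0],[0.007,-0.024,0,0,0,0],[0.007,-0.024,0,0,0,0],[0.007,-0.024,0,0,0,0],[0.007,-0.024,0,0,0,0]]}}

```text
time_s: 26.63
ee_pos: [0.494, -0.0647, -0.0073]
tcp_rot: [-1.57, 0.002, -1.275]
contact_force: [-3.4, 9.1, 5.5]
opening: 0.599
```

```bash
python3 -c "
from h import *
pos(dz=.004)"; python3 big.py
```

```text
[218, 198]
[238, 166]
pack dock mm x,y -21.9 1.7 ang 0.1 | tcp dock -52.6 0.0 z -7.3 yaw rel 0.0 F dock -8.6 0.8
[(169, array([373.9, 312.5])), (235, array([357.9, 335.7]))] [ 0.494  -0.0648 -0.0073] yawrel 0.012638085874925764 [-1.2  6.4  5.4] [1.214 0.347 0.03 ]
```

Call:
{"method": "send_rows", "body": {"rows": [[0.007,-0.024,0,0,0,0],[0.007,-0.024,0,0,0,0],[0.007,-0.024,0,0,0,0],[0.007,-0.024,0,0,0,0],[0.007,-0.024,0,0,0,0]]}}

```text
time_s: 27.15
ee_pos: [0.4953, -0.0697, -0.0074]
tcp_rot: [-1.57, 0.001, -1.275]
contact_force: [-1.6, 6.8, 3.9]
opening: 0.603
```

Call:
{"method": "send_rows", "body": {"rows": [[0.004,-0.014,0,0,0,0],[0.004,-0.014,0,0,0,0],[0.004,-0.014,0,0,0,0],[0.004,-0.014,0,0,0,0],[0.004,-0.014,0,0,0,0]]}}

```text
time_s: 27.57
ee_pos: [0.4961, -0.0726, -0.0074]
tcp_rot: [-1.57, 0.001, -1.275]
contact_force: [-2.4, 6.5, 4.3]
opening: 0.603
```

Call:
{"method": "send_rows", "body": {"rows": [[0.0036,-0.012,0,0,0,0],[0.0036,-0.012,0,0,0,0],[0.0036,-0.012,0,0,0,0],[0.0036,-0.012,0,0,0,0],[0,0,0,0,0,0]]}}

```text
time_s: 27.98
ee_pos: [0.4967, -0.0746, -0.0074]
tcp_rot: [-1.57, 0.001, -1.275]
contact_force: [-1.5, 5.4, 3.7]
opening: 0.603
```

Call:
{"method": "send_rows", "body": {"rows": [[0.0036,-0.012,0,0,0,0],[0.0036,-0.012,0,0,0,0],[0,0,0,0,0,0],[0,0,0,0,0,0],[0,0,0,0,0,0]]}}

```text
time_s: 28.4
ee_pos: [0.497, -0.0755, -0.0074]
tcp_rot: [-1.57, 0.001, -1.275]
contact_force: [-1.4, 5.7, 4.5]
opening: 0.606
```

Call:
{"method": "send_rows", "body": {"rows": [[0.0036,-0.012,0,0,0,0],[0.0036,-0.012,0,0,0,0],[0.0036,-0.012,0,0,0,0],[0.0036,-0.012,0,0,0,0],[0,0,0,0,0,0]]}}

```text
time_s: 28.82
ee_pos: [0.4976, -0.0769, -0.0072]
tcp_rot: [-1.57, 0.002, -1.275]
contact_force: [-4.2, 9.9, 7.8]
opening: 0.601
```

```bash
python3 -c "
from h import *
pos(dz=.004)"
```

```text
[218, 198]
[237, 163]
pack dock mm x,y -7.3 1.7 ang 0.4 | tcp dock -40.0 -0.0 z -7.2 yaw rel 0.0 F dock -10.0 0.3
```

Call:
{"method": "send_rows", "body": {"rows": [[0.0036,-0.012,0,0,0,0],[0,0,0,0,0,0],[0.0036,-0.012,0,0,0,0],[0,0,0,0,0,0],[0,0,0,0,0,0]]}}

```text
time_s: 29.28
ee_pos: [0.4979, -0.0778, -0.0072]
tcp_rot: [-1.57, 0.002, -1.275]
contact_force: [-3.5, 10.9, 7.9]
opening: 0.599
```

Call:
{"method": "send_rows", "body": {"rows": [[0.0036,-0.012,0,0,0,0],[0,0,0,0,0,0],[0.0036,-0.012,0,0,0,0],[0,0,0,0,0,0],[0,0,0,0,0,0]]}}

```text
time_s: 29.7
ee_pos: [0.498, -0.0783, -0.0072]
tcp_rot: [-1.57, 0.003, -1.275]
contact_force: [-4.3, 14.1, 9.5]
opening: 0.6
```

Call:
{"method": "send_rows", "body": {"rows": [[0.0036,-0.012,0,0,0,0],[0,0,0,0,0,0],[0.0022,-0.007,0,0,0,0],[0,0,0,0,0,0],[0,0,0,0,0,0]]}}

```text
time_s: 30.12
ee_pos: [0.4981, -0.0785, -0.0072]
tcp_rot: [-1.57, 0.004, -1.274]
contact_force: [-7.2, 20.1, 11.1]
opening: 0.598
```

```bash
python3 -c "
from h import *
pos(dz=.004)"; python3 big.py
```

```text
[218, 198]
[232, 163]
pack dock mm x,y -6.3 1.8 ang 0.4 | tcp dock -38.4 -0.1 z -7.3 yaw rel 0.0 F dock -21.4 -0.3
[(162, array([380.6, 315.7])), (231, array([364.2, 339.8]))] [ 0.4981 -0.0785 -0.0072] yawrel 0.028669866150693224 [-7.3 19.9 11.3] [3.496 1.198 0.12 ]
```

Home: the force rose steeply to 21 N while the pack moved only about 0.2 mm, with its centre at about x = −6. Next, withdraw gently.

Call:
{"method": "send_rows", "body": {"rows": [[-0.005,0.018,0,0,0,0],[-0.007,0.024,0,0,0,0],[-0.007,0.024,0,0,0,0],[-0.015,0.05,0,0,0,0],[-0.04,0.12,0,0,0,0]]}}

```text
time_s: 30.63
ee_pos: [0.4954, -0.0713, -0.0077]
tcp_rot: [-1.571, -0.0, -1.275]
contact_force: [0.4, 0.0, 0.5]
opening: 0.6
```

Call:
{"method": "send_rows", "body": {"rows": [[-0.12,0.4,0,0,0,0],[-0.2,0.65,0,0,0,0],[-0.2,0.65,0.3,0,0,0],[-0.2,0.65,0.6,0,0,0],[-0.2,0.65,0.7,0,0,0]]}}

```text
time_s: 31.05
ee_pos: [0.4569, 0.0499, 0.0558]
tcp_rot: [-1.573, 0.001, -1.275]
contact_force: [0.5, 1.2, -0.4]
opening: 0.598
```

Call:
{"method": "send_rows", "body": {"rows": [[-0.2,0.65,0.7,0,0,0],[-0.2,0.65,0.7,0,0,0],[0,0.5,0,0,0,0],[0,0,0,0,0,0],[0,0,0,0,0,0]]}}

```text
time_s: 31.47
ee_pos: [0.4423, 0.1216, 0.1124]
tcp_rot: [-1.571, -0.0, -1.273]
contact_force: [-0.4, -1.1, -0.9]
opening: 0.6
```

```bash
python3 -c "
from h import *
pos(dz=.004);snap('scene','s9');snap('side','d9')
a=cv2.imread('pics/s9.png')[150:250,220:340];b=cv2.imread('pics/d9.png')[270:370,320:440]
cv2.imwrite('pics/c9.png',np.hstack([cv2.resize(i,(400,333),interpolation=2) for i in(a,b)]))"; python3 big.py
```

```text
[218, 198]
[239, 163]
pack dock mm x,y -6.8 1.6 ang 0.2 | tcp dock -245.3 4.6 z 111.8 yaw rel 0.1 F dock -0.4 -0.1
[(165, array([380.5, 315.7])), (238, array([363.8, 339.8]))] [0.4424 0.1201 0.1117] yawrel -0.05163879483977496 [-0.5 -2.2 -0.4] [-0.107  0.009 -0.01 ]
```

View pics/c9.png

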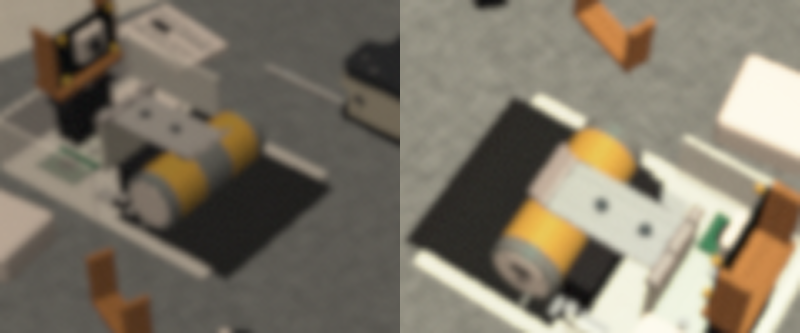

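The final view shows the pack under the hold-down, square and central, against the contact block, with the gripper clear. Handing in.

```bash
python3 -c "
from rig import bot
print(bot.close_job())"
```

```text
the job is handed in; nothing more can be done
None
```

The pack is in the dock, under the hold-down and against the contacts. I handed the job in at about 32 s of the 64 s allowed; no verdict was reported.

**What I did:**
- **Rolling and squaring:** I rolled the pack with both open fingers. It turned about 7° off square on the mat, so I straddled it with the open fingers and turned it square without gripping or lifting. On the bed I slid it about 2.5 mm sideways by its end to centre it.
- **Pushing home:** The hold-down took about 13 N, sinking to about 7 N. The contacts were then felt as a steep rise to about 21 N, with the pack moving only about 0.2 mm at the end. The forces were read between moves, and none passed 25 N.

**Last checks, with the gripper withdrawn and touching nothing:**
- **Position:** The pack's centre is about 6.8 mm before the line, about 1.6 mm off the middle and about 0.2° off square. At home, before I withdrew, it read 6.3 mm before the line. That fits a contact block clamped early by about 7–8 mm.
- **Accuracy:** The leaf hides part of one brass band, so the sideways and angle figures are good to only about 1–2 mm and 1°.
- **Other things on the mat:** I touched none of them, and those in the final view looked undisturbed.

**What went wrong on the way:**
- The first push passed just over the pack without touching it, because the open fingertips sit about 25–30 mm higher than the TCP. I came down lower and started the push again.
- Small tool rotations while pushing did not steer the pack as I expected, so I used the straddle turn and the sideways slide instead.

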